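# Line up and clamp a board in the bonding jig, to the click of the torque knob

### The job

Get the board in the bonding jig ready for gluing: take the tapered pin (round head) from the pin rack and drive it fully home through the hold-down bar's free end into the jig, so that it pulls the two holes into line, and leave it there. Then swing the clamp arm over the bar onto its stop and turn the black knob clockwise until its torque limiter slips and clicks, stopping within half a turn of the first click and leaving the bar clamped. Leave the other pin and everything else on the bench where it is.

Things in the scene. Friction and masses are not known exactly. Their poses are not given: they have to be found in the camera images.
- bond_jig: Fixed bonding jig: aluminium plate, x -48..72, y -106..106, top at z 26 mm, on feet. Bosses 40 x 48 mm at y +80 and -80 (x 0), tops at z 36, carry the bar; a 13 mm dowel (top z 50) stands on the -y boss, the tooling hole is in the +y one. Origin: on the bench under the bar's middle; y along the bar to the tooling hole, x away from the robot to the clamp's pillar at (58, 0), z up. Yaw varies +-0.4 rad.
- logic_board: Circuit board 72 x 109 mm, fixed on the jig's plate between the bosses, under the bar; parts up to 33 mm above the bench. Origin: its underside, 26 mm above the bench.
- jig_hole (a point): Centre of the mouth of the jig's tooling hole: 15 mm wide, in the +y boss's top face, 36 mm above the bench, open right through to the bench.
- hold_bar: Loose steel bar 36 x 194 x 8 mm, 0.16 kg, lying on the bosses over the board, top face 44 mm above the bench. Origin: its underside on the axis of its dowel hole (15 mm; 1 mm play all round the dowel), y towards its tooling hole (holes 160 mm apart). It starts turned about the dowel by up to 0.024 rad either way: tooling holes up to 4 mm out of line.
- bar_hole (a point): Centre of the mouth of the bar's tooling hole (15 mm wide, through), in the bar's top face.
- taper_pin: Steel tapered pin, 74 mm long, 0.11 kg, upright in one of the rack's holes. Head to grip: round, 26 mm wide, 36 mm high. Origin: centre of the flat shoulder under the head, z up. Below it 14 mm of 14 mm shank, then 24 mm of taper to a 5 mm nose, 38 mm below the shoulder. In the rack the shoulder is 42 mm above the bench; driven home it rests on the bar's top, 44 mm above the bench.
- plain_pin: The other pin in the rack, not wanted: parallel 14 mm shank without taper, T-shaped head with a cross-bar 56 mm long and 13 mm thick, centred 27 mm above its shoulder. Origin: centre of its shoulder, z up.
- pin_rack: Fixed aluminium pin rack: a 46 x 140 x 10 mm plate on two end legs, top 42 mm above the bench. Two 17 mm holes at local y +34 and -34 mm hold the two pins, either pin in either hole. Origin: on the bench under the plate's middle, z up, y along the plate.
- clamp_arm (a joint): Swing arm about the upright pillar (rad). 0: on its stop, knob and foot over the bar's middle; grows anticlockwise from above, out to the jig's -y side, up to 2.1; starts parked at 1.1 to 1.8; stays where left (friction 0.08 N m). Arm 72 to 86 mm above the bench. The knob's axis is 58 mm from the pillar: at angle a it is at x = 58 - 58 cos a, y = -58 sin a (mm) in the jig's frame.
- pivot_top (a point): On the pillar's axis, at the top face of the swing arm, 86 mm above the bench.
- knob_top (a point): Centre of the top of the torque knob: round, black, fluted, 41 mm wide, 27 mm high, upright at the end of the swing arm, straight above the press foot; its top stays 117 mm above the bench, its underside 90 mm. Turning it clockwise from above drives the foot down by 16 mm a turn (2.55 mm per rad); the knob itself does not rise or sink.
- torque_knob (a joint): Slip of the knob's limiter: knob relative to drive nut (rad), 0 at the start, growing clockwise. Below the limit knob and nut turn together (0.13 N m of thread friction). It winds up some 0.2, then at about 0.18 N m the sprung pawl rides over a tooth (at 0.39) and clicks into the next of eight notches, 0.785 apart; the nut gives back at most 0.2. Turned back, the nut unwinds.
- clamp_screw (a joint): Angle of the drive nut under the knob, in the arm (rad), growing clockwise (tightening); starts at 0.9 to 1.8. The foot meets the bar at about 2.75 and the limiter slips some 0.3 to 1.1 later, when the foot's spring is compressed. The thread does not run back by itself.
- press_foot: Sprung rubber-faced press foot under the knob, 24 mm wide. Origin: centre of its face, z up; starts 2.4 to 4.7 mm above the height of the bar's top. Once the limiter has clicked it presses the bar with about 10 to 35 N.
- flux_bottle: Bystander: flux bottle 45 mm wide, 134 mm tall, standing; to be left where it is. Origin: underside.
- reel_green: Bystander: solder reel with green flanges, 74 mm wide and 70 mm tall, standing; to be left where it is. Origin: underside.
- reel_blue: Bystander: solder reel with blue flanges, 74 mm wide and 66 mm tall, standing; to be left where it is. Origin: underside.
- braid_reel: Bystander: flat reel of desoldering braid, 67 mm wide, 14 mm high, lying; to be left where it is. Origin: underside.
- tweezers_black: Bystander: black tweezers 143 mm long, lying beside the jig's -y end; to be left where it is. Origin: underside, y along it.
- side_cutters: Bystander: side cutters 130 mm long, lying in front of the rack; to be left where it is. Origin: underside, y along it.
- solder_sucker: Bystander: blue pen-shaped solder sucker 195 mm long, lying (31 mm high); to be left where it is. Origin: underside, y along it.
- desk_lamp: Fixed desk lamp; its shade hangs over the bench behind the work, lower rim 330 mm above the bench, at about x 0.56 to 0.68, y -0.18 to -0.05 (m, world): a tall wrist has to pass in front of it.
- microscope: Fixed microscope; its head and eyepieces hang 0.16 to 0.43 m above the bench at x over 0.56, y -0.42 to -0.21 (m, world).

How it is judged (in metres and radians):
On the way, in this order (a step that is already met when the one before it is completed fails the run):
1. the tapered pin is fully home through the bar into the jig and the two holes are in line (z of taper_pin in the frame of bond_jig between 0.04 and 0.0465 m and horizontal distance between taper_pin and jig_hole below 0.003 m and angle between taper_pin's own z axis and vertical below 0.07 rad and horizontal distance between bar_hole and jig_hole below 0.0022 m), for 0.2 s.
2. with the arm on its stop the knob has been turned until its limiter clicked, the foot pressing the bar (value of joint clamp_arm below 0.08 rad and contact force between press_foot and hold_bar above 5 N and value of joint torque_knob above 0.5 rad), for 0.1 s.
At the end, for the whole second after the job is handed in: Tapered pin upright in the jig's hole, shoulder on the bar within 2.5 mm; bar's hole within 2.2 mm of line with the jig's; arm on its stop (0.08 rad); foot pressing the bar with over 5 N; knob slipped past a click (over 0.5 rad) but at most half a turn beyond it (3.9 rad); pin and bar at rest (all of step 1 and all of step 2 and value of joint torque_knob below 3.9 rad and linear speed of each of taper_pin, hold_bar below 0.02 m/s); the robot touches nothing.
It fails at once if the knob was wound on for more than half a turn after its first click (value of joint torque_knob above 3.9 rad).
It fails at once if the plain pin was taken out of the rack or shifted by more than 30 mm (distance of plain_pin from where it was at the start of the episode above 0.03 m).
It fails at once if a bystander was shifted by more than 30 mm (distance of any of flux_bottle, reel_green, reel_blue, braid_reel, tweezers_black, side_cutters, solder_sucker from where it was at the start of the episode above 0.03 m).
It also fails if it takes over 72 s, if anything falls off the work surface, if the arm or the gripper's body presses on something with over 40 N, if the wrist force passes 120 N, or if a joint passes its speed limit or range.

### The arm

A 6-joint arm with a two-finger parallel gripper is mounted at the origin on a cart in front of the work surface, level with it; the furniture and walls round the work are solid. World frame = base frame: x ahead of the robot, y to its left, z up, the work surface at z = 0. Lengths are in mm, angles in rad, forces in N, time in s.
With the tool pointing down it reaches from about 350 to 975 mm from the base axis. Payload 7.1 kg.
Tool frame: the origin (TCP) lies at the very end of the fingers, on their centre line; the grasp point (between the pads) lies 19 mm behind it (ctrl.pinch_z is the z of the grasp point in the tool frame, in mm); z points along the fingers, y is the direction in which the jaws open and shut (so a half turn about z gives the same grasp; the last joint's range is limited). The gripper opens to 88 mm and grips with 3 to 60 N. Pads are 20 mm wide; open, the fingers measure 115 mm over their backs; the gripper's body (75 mm by 178 mm) begins 61 mm behind the grasp point.
Start: joints at [1.13, 0.423, 1.63, -0, 1.089, -0.019], TCP at [255.845, 570.218, 222.675] pointing down, gripper open.
Joint ranges: [-3, 3], [-0.9, 2.11], [0.09, 2.58], [-1.31, 4.45], [0.11, 2.69], [-2.54, 2.54]. Speed limits (rad/s): [2.39, 2.39, 3.01, 3.14, 3.14, 3.14].

### API

Orientations are given as a rotation vector (axis times angle).
In Python, from workcell import get_obs, optics, ctrl gives the robot as it stands.
- The arm moves only by the shell command python3 -m jog 'ROWS'. ROWS is a JSON object of lists of equal length, an entry for each row: "delta_rot": the turn, a rotation vector about the tool's x, y, z in rad, a list of three; "translation": the shift along the tool's x, y, z in mm, a list of three; "hand": the opening, from -1 (shut) to 1 (fully open). In form: {"delta_rot": [[rx, ry, rz], ...], "translation": [[x, y, z], ...], "hand": [hand, ...]}. A call has 1 to 5 rows; each row is the pose to reach, as a shift and turn from the pose commanded when the call began, along the tool's axes at that moment; what a row does not reach only later rows make up. A row lasts 1/10 s, in which the tool goes at most 50 mm and 8.59 degrees, less where a joint would pass 70% of its speed; a pose out of reach is approached as far as the arm can. A call with a gripper value outside its range is refused whole. The fingers move at their own pace and stop on an object; the grip force is fixed at half the most. Time passes only in rows, so rows that repeat a pose let the fingers close. It gives the time, the measured TCP pose, the force and the opening at its end, in the units of the state.
- get_obs(): the state, without advancing time (a new reading comes with each control period).
- optics.get_image(name): name is "scene" or "top" or "wrist"; returns the picture (400x640x3 uint8, red, green, blue); there is no depth.
- optics.calibration(name): a dict with "intrinsics" (3x3 intrinsics, pixels), "cam_to_world" (4x4, takes a point from camera to world coordinates). Camera axes: x right, y up, looking along -z (the intrinsics and any distortion apply to the point x, -y, -z); pixel columns grow to the right and rows downward; lengths in mm; the calibration is good to about 2 mm. A picture is of the moment at which its call begins: read the wrist's pose just before it. calibration takes no time and is no camera call; for the wrist camera it gives the pose at the moment of the call.
- ctrl.close_job(): hands the job in, once; it reports no verdict.
The state is a dict: "t": time; "qpos": joint angles; "qvel": joint speeds; "joint_torque": joint torques, N m; "ee_pos": TCP position; "orientation": TCP orientation; "ft_force": force on the tool from outside, world axes, zero at the start; "moment": the same for the moment, N m; "width": finger opening in mm.
Only numpy, scipy, OpenCV 4.12 (cv2) and the standard library are available. Lean on these libraries where they do the work, as an engineer would, in place of code of your own. Each camera call takes 0.05 s, during which the arm holds its last target. There are 200 camera calls.

## Working session

There is one attempt and no reset: what is moved stays moved. The work goes in short steps, Python scripts to look and compute and a shell command to move; the robot and the scene stay as the last step left them, time stands still between calls to the robot, and variables do not carry over. Pictures are saved under pics/ and viewed, about 8 in all and at most 12, crops included, and the job is handed in when it is done.

```bash
mkdir -p pics; ls; cat > h.py <<'E'
import numpy as np, cv2
from workcell import get_obs, optics, ctrl
from scipy.spatial.transform import Rotation as R
def snap(n,f):
    im=optics.get_image(n); cv2.imwrite('pics/'+f,im[:,:,::-1]); return im
def ray(n,u,v,z,cal=None):
    c=cal or optics.calibration(n); K=np.array(c['intrinsics']);T=np.array(c['cam_to_world'])
    d=np.linalg.solve(K,[u,v,1.]); d=T[:3,:3]@(d*[1,-1,-1]); o=T[:3,3]
    return o+d*(z-o[2])/d[2]
def proj(n,p,cal=None):
    c=cal or optics.calibration(n); K=np.array(c['intrinsics']);T=np.array(c['cam_to_world'])
    q=T[:3,:3].T@(np.asarray(p,float)-T[:3,3]); q=K@(q*[1,-1,-1]); return q[:2]/q[2]
def to_tool(p):
    o=get_obs(); return R.from_rotvec(o['orientation']).inv().apply(np.asarray(p)-o['ee_pos'])
E
python3 - <<'E'
from h import *
for n in('top','scene'):
    snap(n,n+'0.png'); c=optics.calibration(n); print(c)
o=get_obs();print(o, R.from_rotvec(o['orientation']).as_matrix().round(3))
E
```

```text
pics
{'intrinsics': array([[386.93587461,   0.        , 317.33534915],
       [  0.        , 386.93587461, 198.56418351],
       [  0.        ,   0.        ,   1.        ]]), 'cam_to_world': array([[ 2.11827100e-02,  9.76334277e-01, -2.15227024e-01,
         2.82596838e+02],
       [-9.99774465e-01,  2.03586276e-02, -6.04527530e-03,
        -1.71220732e+01],
       [-1.52048266e-03,  2.15306538e-01,  9.76545331e-01,
         1.30818563e+03],
       [ 0.00000000e+00,  0.00000000e+00,  0.00000000e+00,
         1.00000000e+00]])}
{'intrinsics': array([[401.86627396,   0.        , 317.73594541],
       [  0.        , 401.86627396, 202.3643039 ],
       [  0.        ,   0.        ,   1.        ]]), 'cam_to_world': array([[ 7.61254541e-01,  3.83867891e-01, -5.22625073e-01,
        -5.85592622e+01],
       [-6.48386956e-01,  4.39079431e-01, -6.21935373e-01,
        -7.18664768e+02],
       [-9.26710037e-03,  8.12314407e-01,  5.83146144e-01,
         7.76992225e+02],
       [ 0.00000000e+00,  0.00000000e+00,  0.00000000e+00,
         1.00000000e+00]])}
{'t': 0.1, 'qpos': array([ 1.12998241e+00,  4.23748966e-01,  1.63058018e+00,  1.71459933e-05,
        1.08859665e+00, -1.90065721e-02]), 'qvel': array([-0.00046317, -0.00096457, -0.00153232, -0.00090946,  0.00062456,
       -0.00091253]), 'joint_torque': array([ 6.03380577e-04, -5.45611811e+01, -2.74325895e+01,  6.45054085e-02,
        1.87384657e-02, -3.70627936e-05]), 'ee_pos': array([255.65077817, 569.79212633, 222.0021997 ]), 'orientation': array([-6.57617820e-01, -3.07166687e+00,  2.03334450e-03]), 'ft_force': array([-0.3838183 ,  0.16438308,  0.15512839]), 'moment': array([ 0.04444348, -0.03081568, -0.00502666]), 'width': 87.94463605431895} [[-0.912  0.409 -0.001]
 [ 0.409  0.912 -0.001]
 [ 0.    -0.001 -1.   ]]
```

View pics/top0.png

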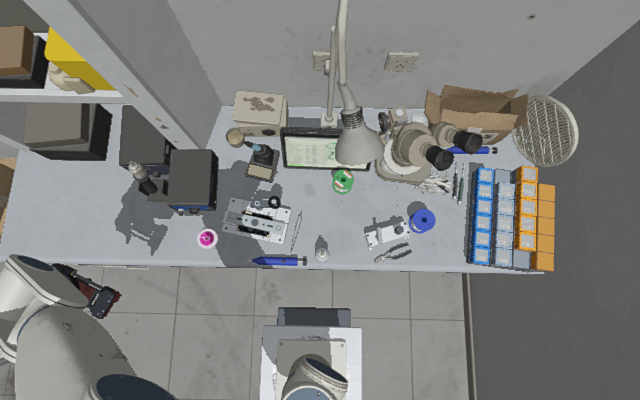

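View pics/scene0.png

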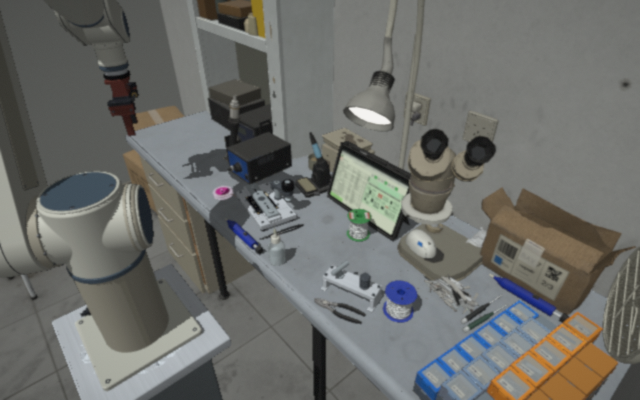

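The top view shows the jig near (257,221), the rack near (388,232), the flux bottle at (322,250) and the green reel at (343,181). I'll enlarge crops of these.

```bash
python3 - <<'E'
from h import *
t=cv2.imread('pics/top0.png')
a=cv2.resize(t[190:250,210:310],None,fx=8,fy=8,interpolation=cv2.INTER_CUBIC)[:, :800]
b=cv2.resize(t[205:265,355:455],None,fx=8,fy=8,interpolation=cv2.INTER_CUBIC)
cv2.imwrite('pics/c1.png',cv2.resize(np.vstack([a,b]),(500,600)))
for n,u,v,z in [('rackmid',388,231,42),('jig',257,221,36),('knob',274,202,117),('bottle',322,250,60),('lamp',360,145,330)]: print(n,ray('top',u,v,z).round())
E
```

```text
rackmid [ 457. -244.   42.]
jig [482. 190.  36.]
knob [531. 126. 117.]
bottle [389. -28.  60.]
lamp [ 647. -122.  330.]
```

View pics/c1.png

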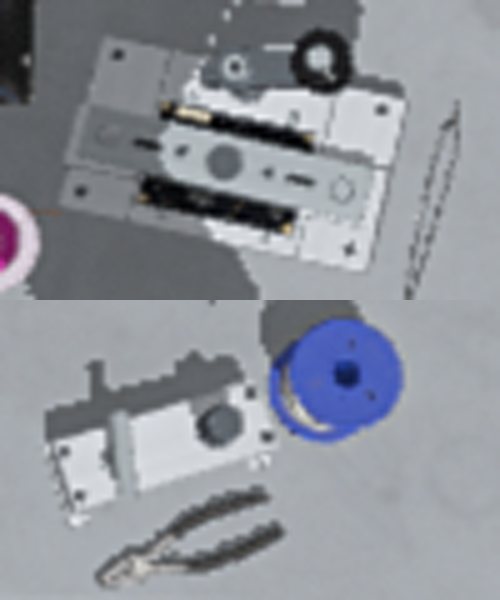

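The crop shows the round-headed pin at crop (220,424), which is pixel (399,230), and the T-pin at crop (122,452). The bar runs along crop (110,137)-(342,188), with the jig's +y end on the left. The knob is parked at crop (322,60).

On the way to the rack I'll stop over the jig for a close wrist look.

```bash
python3 -m jog '{"delta_rot":[[0,0,0],[0,0,0],[0,0,0],[0,0,0],[0,0,0]],"translation":[[-40,-28,-13],[-80,-56,-26],[-120,-84,-40],[-160,-112,-53],[-200,-140,-66]],"hand":[0.2,0.2,0.2,0.2,0.2]}'
python3 -m jog '{"delta_rot":[[0,0,0],[0,0,0],[0,0,0],[0,0,0],[0,0,0]],"translation":[[-40,-28,0],[-80,-56,0],[-120,-84,0],[-160,-114,0],[-160,-114,0]],"hand":[0.2,0.2,0.2,0.2,0.2]}'
python3 - <<'E'
from h import *
o=get_obs();print(o['t'],o['ee_pos'],o['qpos'])
c=optics.calibration('wrist');np.save('w1.npy',c,allow_pickle=True);snap('wrist','w1.png');print(c)
E
```

```text
t: 0.6
ee_pos: [380.0, 361.2, 288.2]
orientation: [-0.657, -3.072, 0.001]
ft_force: [-0.3, 0.0, 0.9]
width: 53.5
t: 1.1
ee_pos: [480.9, 189.0, 287.7]
orientation: [0.666, 3.069, -0.002]
ft_force: [0.0, 0.5, 0.7]
width: 52.6
1.1 [480.90260438 189.00632531 287.74761648] [ 3.52296619e-01  1.88017533e-01  1.80204345e+00 -1.55367545e-03
  1.15159151e+00 -7.90287069e-01]
{'intrinsics': array([[337.00208082,   0.        , 315.65797912],
       [  0.        , 337.00208082, 202.36891058],
       [  0.        ,   0.        ,   1.        ]]), 'cam_to_world': array([[ 4.15017033e-01, -8.77828524e-01, -2.39119101e-01,
         4.15649351e+02],
       [ 9.09810175e-01,  3.99699830e-01,  1.11738495e-01,
         2.21311830e+02],
       [-2.51137411e-03, -2.63926370e-01,  9.64539561e-01,
         4.49572998e+02],
       [ 0.00000000e+00,  0.00000000e+00,  0.00000000e+00,
         1.00000000e+00]])}
```

View pics/w1.png

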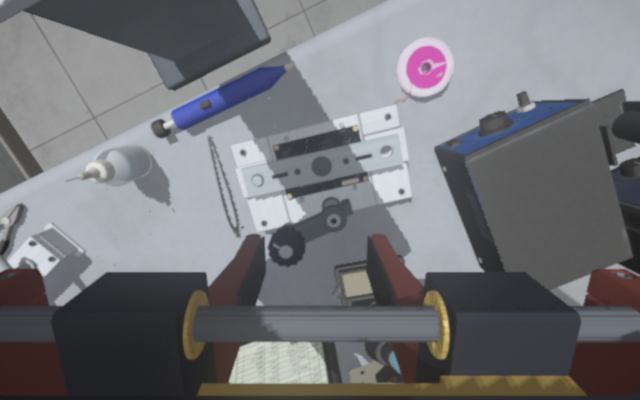

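The wrist view shows the dowel near (257,181), the tooling hole near (387,152), the clamp pillar near (334,218) and the knob near (287,246). I'll cast these to points and check the distances between them.

```bash
python3 - <<'E'
from h import *
c=np.load('w1.npy',allow_pickle=True).item()
P={n:ray(0,u,v,z,c) for n,u,v,z in [('dow',257,181,50),('hole',387,152,44),('piv',334,218,86),('knob',287,244,117)]}
for n in P: print(n,P[n].round(1))
d=lambda a,b:np.linalg.norm((P[a]-P[b])[:2]).round(1)
print(d('dow','hole'),d('piv','knob'))
v=(P['hole']-P['dow'])[:2];m=(P['hole']+P['dow'])[:2]/2;v/=np.linalg.norm(v);x=np.array([v[1],-v[0]])
q=P['piv'][:2]-m;print('piv in jig',q@x,q@v,'yaw',np.arctan2(-v[0],v[1])); q=P['knob'][:2]-m-58*x;print('knob ang',np.arctan2(-q@v,-q@x))
p=ray('top',399,229.8,78);print('pin top',p,'scene',proj('scene',p)); 
g=p+[-60,0,150-78];print('tool to above pin',to_tool([p[0],p[1],160]))
im=cv2.imread('pics/w1.png');cv2.imwrite('pics/w1c.png',cv2.resize(im[90:270,220:430],None,fx=3.2,fy=3.2,interpolation=cv2.INTER_CUBIC))
E
```

```text
dow [461.  121.6  50. ]
hole [494.7 278.1  44. ]
piv [531.1 190.5  86. ]
knob [527.1 136.2 117. ]
160.1 54.4
piv in jig 54.04384053795355 2.0774824874601983 yaw -0.2123423094166594
knob ang 1.6400277111909665
pin top [ 456.91078046 -272.75562799   78.        ] scene [363.9551581  275.69339619]
tool to above pin [-171.24974078 -431.61648412  127.80312313]
```

View pics/w1c.png

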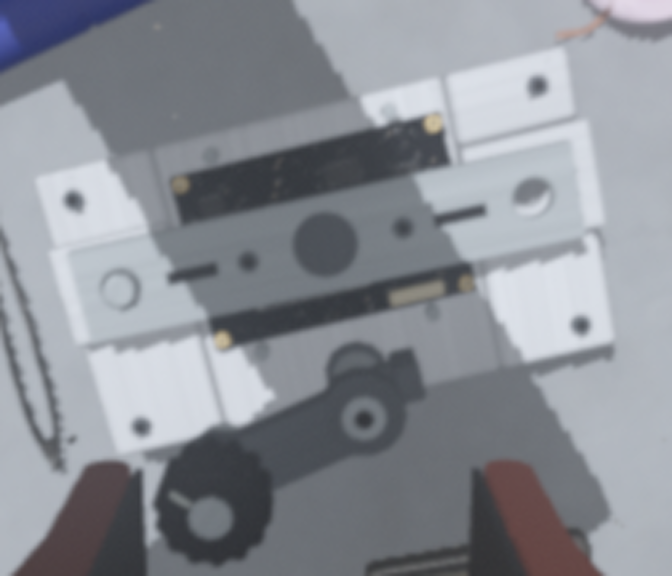

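The dowel-to-hole distance reads 160.1 mm and the pillar sits about where it should. The pin's top projects onto the round head in the scene view too. Now I'll move above the pin and take a close look.

```bash
python3 -m jog '{"delta_rot":[[0,0,0.14],[0,0,0.28],[0,0,0.42],[0,0,0.56],[0,0,0.7]],"translation":[[-18,-46,0],[-36,-92,0],[-54,-138,0],[-72,-184,0],[-90,-230,0]],"hand":[0.2,0.2,0.2,0.2,0.2]}'
python3 - <<'E'
from h import *
p=ray('top',399,229.8,78);print(to_tool([p[0],p[1],175]),get_obs()['qpos'])
E
```

```text
t: 1.65
ee_pos: [466.3, -53.5, 287.9]
orientation: [-1.676, -2.657, -0.001]
ft_force: [1.2, -0.4, 0.6]
width: 52.7
[-193.89013859 -102.90925086  112.83129966] [-1.39837788e-01  1.10394382e-01  1.89512285e+00  4.33484716e-04
  1.13609359e+00 -5.85232412e-01]
```

```bash
python3 -m jog '{"delta_rot":[[0,0,0.09],[0,0,0.18],[0,0,0.18],[0,0,0.18],[0,0,0.18]],"translation":[[-40,-21,22],[-80,-42,45],[-120,-63,68],[-158,-84,90],[-194,-103,113]],"hand":[0.2,0.2,0.2,0.2,0.2]}'
python3 -m jog '{"delta_rot":[[0,0,0],[0,0,0]],"translation":[[0,0,0],[0,0,0]],"hand":[0.2,0.2]}'
python3 - <<'E'
from h import *
o=get_obs();print(o['t'],o['qpos'])
c=optics.calibration('wrist');np.save('w2.npy',c,allow_pickle=True);snap('wrist','w2.png')
E
```

```text
t: 2.15
ee_pos: [458.4, -273.2, 174.0]
orientation: [-1.902, -2.5, -0.0]
ft_force: [0.8, 0.0, 1.2]
width: 52.8
t: 2.35
ee_pos: [458.0, -271.9, 174.0]
orientation: [-1.903, -2.497, -0.0]
ft_force: [1.0, -0.0, 0.8]
width: 52.5
2.35 [-5.58275026e-01  3.55064579e-01  1.87034705e+00  5.18502227e-04
  9.18529562e-01 -8.26782274e-01]
```

View pics/w2.png

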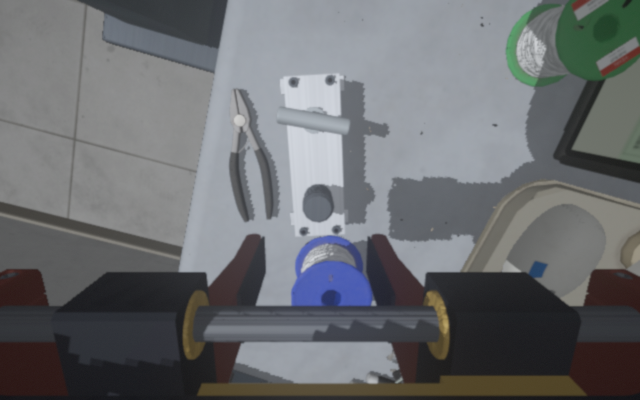

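The round head is at about (318,204), with the T-pin above it at (314,121) and the blue reel just below. The jaws straddle the head left to right, clear of both. I'll measure the head's top disc with a mask.

```bash
python3 - <<'E'
from h import *
c=np.load('w2.npy',allow_pickle=True).item()
im=cv2.imread('pics/w2.png');g=im[:,:,1][175:235,290:350]
m=((g<140)).astype(np.uint8);m=cv2.morphologyEx(m,cv2.MORPH_OPEN,np.ones((3,3)))
n,l,s,ce=cv2.connectedComponentsWithStats(m);print(s[:,:5],ce+[290,175])
for uv in [(318,205)]:
    p=ray(0,*uv,78,c);print(p,to_tool([p[0],p[1],49]))
o=np.array([318,205]);print('expected dia',np.linalg.norm(proj(0,p+[13,0,0],c)-proj(0,p-[13,0,0],c)), 'rim v',proj(0,p+[0,13,0],c),proj(0,p-[0,13,0],c))
print('base centre',proj(0,[p[0],p[1],42],c))
for q in [(292,82),(331,79),(305,231),(339,229)]: print(ray(0,*q,42,c).round(1))
for row in g[::3]: print(' '.join('%3d'%v for v in row[6:50:2]))
E
```

```text
[[   0    0   60   60 1974]
 [  13    0   47   50 1520]
 [  43   51    8    8   54]
 [  10   53    8    7   52]] [[313.57345491 205.7077001 ]
 [327.15065789 201.14802632]
 [336.18518519 229.2962963 ]
 [303.51923077 230.88461538]]
[ 459.83033366 -269.95007589   78.        ] [  0.94239342   1.79616972 125.74021701]
expected dia 32.603262657026626 rim v [322.40894327 189.63626969] [313.69846137 219.98946014]
base centre [317.86636562 194.17042077]
[ 413.9 -183.8   42. ]
[ 444.3 -173.1   42. ]
[ 457.7 -307.    42. ]
[ 487.5 -296.7   42. ]
209 207 206 206 205 206 208 205 207 207 205 204 205 204 205 205 206 209 207 207 207 204
208 207 206 206 204 206 208 205 206 207 204 204 205 204 205 204 205 208 207 206 207 204
207 206 205 205 204 205 208 205 205 207 204 203 204 203 205 204 204 208 206 206 207 204
207 206 205 205 204 205 207 202 187 163 145 141 138 143 160 189 195 204 178 189 195 202
206 206 205 204 203 201 171 124 101  93  87  84  86  83  84  94 126 139 137 136 137 136
206 205 204 204 202 155 104  99  94  91  87  89  84  83  80  80  85 120 136 136 136 135
205 205 205 203 170 112  97  96
[... 500 characters left out ...]
 204 202 180 116 111 111 112 110 109 110 111 110 110 111 110 109  96  95 133 134 133
202 204 203 200 169 111 111 112 109 109 110 111 110 110 111 109 105  94 177 200 194 189
202 203 201 201 199 162 115 110 109 108 110 110 109 109 110 102 117 185 203 202 201 201
203 202 202 200 201 200 195 168 121 111 110 109 106 109 135 165 197 200 203 202 201 201
203 202 202 200 200 200 199 203 201 198 199 192 193 200 199 200 200 200 203 201 196 199
202 202 199 187 180 185 193 202 201 199 203 200 200 201 199 200 200 199 187 132 105 108
202 195 138 106 104 103 163 201 202 199 203 201 200 201 199 200 200 194 134  91  74  97
201 190 115  75  73 104 142 191 202 199 202 202 200 201 199 200 200 198 167 109  89 118
```

The head centre from the image is (460,-270), and the rack's screw holes give (462,-272), so they agree. I'll descend and grip.

```bash
python3 -m jog '{"delta_rot":[[0,0,0],[0,0,0],[0,0,0],[0,0,0],[0,0,0]],"translation":[[1,2,40],[1,2,80],[1,2,110],[1,2,125],[1,2,125]],"hand":[0.2,0.2,0.2,0.2,0.2]}'
python3 -m jog '{"delta_rot":[[0,0,0],[0,0,0],[0,0,0],[0,0,0],[0,0,0]],"translation":[[0,0,0],[0,0,0],[0,0,0],[0,0,0],[0,0,0]],"hand":[-1,-1,-1,-1,-1]}'
python3 -m jog '{"delta_rot":[[0,0,0],[0,0,0],[0,0,0],[0,0,0],[0,0,0]],"translation":[[0,0,0],[0,0,-10],[0,0,-50],[0,0,-95],[0,0,-140]],"hand":[-1,-1,-1,-1,-1]}'
```

```text
t: 2.9
ee_pos: [459.6, -269.4, 49.1]
orientation: [-1.9, -2.499, 0.0]
ft_force: [0.6, -0.7, 0.2]
width: 52.8
t: 3.4
ee_pos: [460.5, -271.6, 51.0]
orientation: [1.903, 2.498, 0.0]
ft_force: [-0.3, 1.1, 7.1]
width: 25.4
t: 3.9
ee_pos: [459.3, -270.9, 191.8]
orientation: [-1.903, -2.498, 0.0]
ft_force: [-0.2, 1.0, -0.4]
width: 25.5
```

```bash
python3 - <<'E'
from h import *
c=np.load('w1.npy',allow_pickle=True).item()
for z in (0,60,100,140): print(z,[ray(0,u,v,z,c).round()[:2].tolist() for u,v in [(437,148),(498,288)]],[ray('top',u,v,z).round()[:2].tolist() for u,v in [(217,207),(216,150)]])
p=[494.7,278.1,110]; o=get_obs(); print(to_tool(p),to_tool([470,0,200]))
E
```

```text
0 [[526.0, 346.0], [759.0, 361.0]] [[534.0, 336.0], [740.0, 356.0]]
60 [[511.0, 330.0], [713.0, 342.0]] [[522.0, 320.0], [719.0, 339.0]]
100 [[501.0, 319.0], [683.0, 330.0]] [[515.0, 309.0], [705.0, 327.0]]
140 [[491.0, 307.0], [652.0, 317.0]] [[507.0, 298.0], [691.0, 316.0]]
[519.84609651 179.99310026  81.98936818] [258.35303489  82.26354413  -8.12174424]
```

```bash
python3 - <<'E'
import cv2
t=cv2.imread('pics/top0.png')[130:250,150:310];cv2.imwrite('pics/c2.png',cv2.resize(t,None,fx=5,fy=5,interpolation=cv2.INTER_CUBIC))
E
```

```text
(no output)
```

View pics/c2.png

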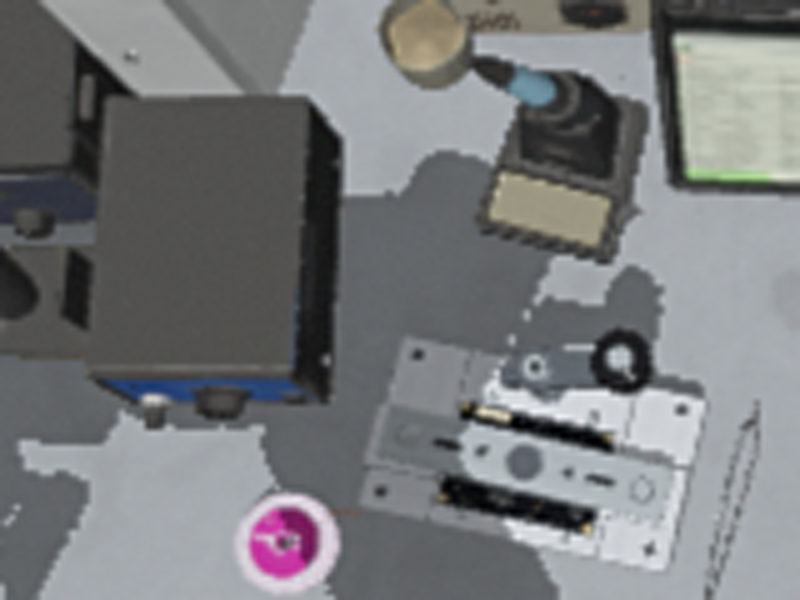

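The box near the jig starts at about x ≥ 525, y ≥ 338. I'll carry the pin with the jaws across the bar (yaw about -0.2) so the gripper body clears it.

```bash
python3 -m jog '{"delta_rot":[[0,0,0.1],[0,0,0.2],[0,0,0.3],[0,0,0.4],[0,0,0.47]],"translation":[[46,16,0],[92,32,0],[138,48,0],[184,64,0],[231,80,0]],"hand":[-1,-1,-1,-1,-1]}'
python3 - <<'E'
from h import *
print(to_tool([494.7,278.1,155]))
E
```

```text
t: 4.4
ee_pos: [475.4, -25.6, 190.8]
orientation: [2.437, 1.981, 0.001]
ft_force: [0.8, -0.3, -0.6]
width: 25.4
[301.22332232 -43.09986646  35.74255322]
```

```bash
python3 -m jog '{"delta_rot":[[0,0,0],[0,0,0],[0,0,0],[0,0,0],[0,0,0]],"translation":[[46,-7,0],[92,-14,0],[138,-20,0],[184,-27,0],[230,-34,10]],"hand":[-1,-1,-1,-1,-1]}'
python3 -m jog '{"delta_rot":[[0,0,0],[0,0,0],[0,0,0],[0,0,0]],"translation":[[36,-5,13],[71,-9,26],[71,-9,26],[71,-9,26]],"hand":[-1,-1,-1,-1]}'
python3 - <<'E'
from h import *
o=get_obs();print(o['t'],o['ee_pos'],o['qpos'])
c=optics.calibration('wrist');np.save('w3.npy',c,allow_pickle=True);im=snap('wrist','w3.png')
cv2.imwrite('pics/w3c.png',cv2.resize(im[120:380,200:440,::-1],None,fx=2.3,fy=2.3,interpolation=cv2.INTER_CUBIC))
E
```

```text
t: 4.9
ee_pos: [488.8, 207.2, 181.6]
orientation: [2.432, 1.987, 0.005]
ft_force: [0.8, -0.6, -1.1]
width: 25.4
t: 5.3
ee_pos: [493.0, 276.4, 153.9]
orientation: [2.431, 1.989, -0.002]
ft_force: [0.5, 0.1, -0.0]
width: 25.7
5.3 [493.02338465 276.37553734 153.86777295] [ 4.90022011e-01  4.26759535e-01  1.81290104e+00 -3.56938495e-04
  9.03091936e-01  6.89631247e-01]
```

View pics/w3c.png

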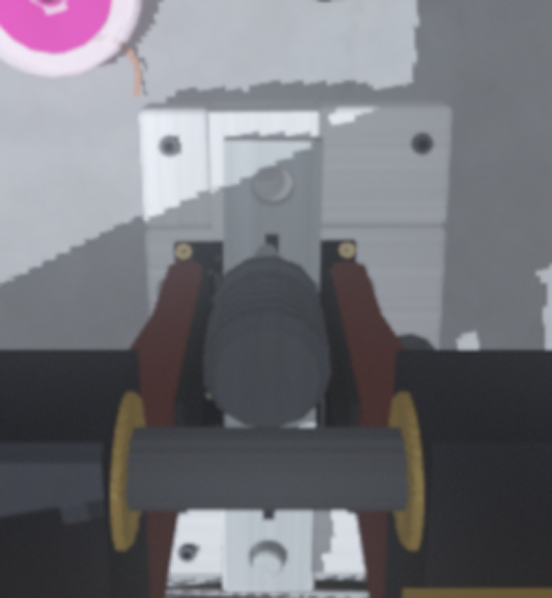

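The bar hole is at crop (272,184), pixel (318.3,200). The pin is held upright with its nose near crop (267,245), pixel (316,226). Plate edges at crop x 140 and 450 put the jig's axis at crop x ≈ 264, so the bar is about 3 mm out towards +x.

```bash
python3 - <<'E'
from h import *
c=np.load('w3.npy',allow_pickle=True).item()
f=lambda x,y:(200+x/2.3,120+y/2.3)
bh=ray(0,*f(272,184),44,c);print('bar hole',bh.round(1))
v=c['cam_to_world'];
L=ray(0,*f(141,165),26,c);Rr=ray(0,*f(449,165),26,c);print('plate w',np.linalg.norm(L-Rr)); 
print('x axis yaw',np.arctan2(*(Rr-L)[[1,0]]))
xa=(Rr-L)/np.linalg.norm(Rr-L);a=L+48*xa;print('axis pt',a, 'bar hole x in jig', (bh-a)@xa)
ya=np.array([-xa[1],xa[0],0]); E1=ray(0,*f(295,104),26,c);print('y of barhole from plate end 106:',106-(E1-bh)@ya)
jh=bh-((bh-a)@xa)*xa;print('jig hole',jh)
for z in(105,107,109): print('nose',ray(0,*f(267,245),z,c).round(1))
o=get_obs()
M=R.from_rotvec(o['orientation']).as_matrix();print(M.round(3))
print('TCP',o['ee_pos'],'jighole tool',to_tool(jh),'bar',to_tool(bh),'nose',to_tool(ray(0,*f(267,245),107,c)))
E
```

```text
bar hole [495.  277.5  44. ]
plate w 118.37722510199922
x axis yaw -0.19917300891416242
axis pt [493.25757808 280.67106654  26.        ] bar hole x in jig 2.2930709723212535
y of barhole from plate end 106: 79.6697447274077
jig hole [492.71875145 278.00161519  44.        ]
nose [492.9 276.2 105. ]
nose [493.1 276.8 107. ]
nose [493.2 277.5 109. ]
[[ 0.199  0.98  -0.001]
 [ 0.98  -0.199 -0.001]
 [-0.001 -0.    -1.   ]]
TCP [493.2342503  275.70081116 154.18508735] jighole tool [  2.22327178  -0.92181534 110.18402893] bar [  2.22668241   1.37125293 110.18315414] nose [ 1.12060861 -0.3864442  47.18452176]
```

The nose is within about 1 mm of the jig hole's axis and the bar is about 2.3 mm off, both inside the taper's capture range. I'll shift 1 mm in x and go down.

```bash
python3 -m jog '{"delta_rot":[[0,0,0],[0,0,0],[0,0,0],[0,0,0],[0,0,0]],"translation":[[1,0,30],[1,0,52],[1,0,60],[1,0,66],[1,0,72]],"hand":[-1,-1,-1,-1,-1]}'
python3 -m jog '{"delta_rot":[[0,0,0],[0,0,0],[0,0,0],[0,0,0],[0,0,0]],"translation":[[0,0,3],[0,0,6],[0,0,9],[0,0,12],[0,0,15]],"hand":[-1,-1,-1,-1,-1]}'
```

```text
t: 5.85
ee_pos: [494.6, 277.0, 82.6]
orientation: [2.434, 1.986, 0.002]
ft_force: [0.2, 0.2, -1.6]
width: 25.5
t: 6.35
ee_pos: [494.3, 277.7, 67.1]
orientation: [2.433, 1.987, 0.002]
ft_force: [1.0, 0.4, 0.0]
width: 25.8
```

```bash
python3 -m jog '{"delta_rot":[[0,0,0],[0,0,0],[0,0,0],[0,0,0],[0,0,0]],"translation":[[0,0,2],[0,0,4],[0,0,6],[0,0,8],[0,0,10]],"hand":[-1,-1,-1,-1,-1]}'
python3 -m jog '{"delta_rot":[[0,0,0],[0,0,0],[0,0,0],[0,0,0],[0,0,0]],"translation":[[0,0,1],[0,0,2],[0,0,3],[0,0,4],[0,0,4]],"hand":[-1,-1,-1,-1,-1]}'
```

```text
t: 6.85
ee_pos: [493.0, 277.8, 56.9]
orientation: [-2.433, -1.986, 0.001]
ft_force: [-5.0, 5.7, 4.2]
width: 25.3
t: 7.35
ee_pos: [493.0, 278.1, 53.2]
orientation: [-2.432, -1.986, 0.001]
ft_force: [-4.9, 6.0, 6.8]
width: 25.5
```

```bash
python3 -m jog '{"delta_rot":[[0,0,0],[0,0,0],[0,0,0],[0,0,0],[0,0,0]],"translation":[[0,0,1],[0,0,2],[0,0,2],[0,0,2],[0,0,2]],"hand":[-1,-1,-1,-1,-1]}'
```

```text
t: 7.85
ee_pos: [493.0, 278.2, 53.0]
orientation: [-2.432, -1.986, 0.0]
ft_force: [-11.0, 4.1, 25.0]
width: 25.4
```

The TCP stopped at z 53, as predicted for a seated pin, and the force rose to 25 N. I'll release, raise and look.

```bash
python3 -m jog '{"delta_rot":[[0,0,0],[0,0,0],[0,0,0],[0,0,0],[0,0,0]],"translation":[[0,0,0],[0,0,0],[0,0,0],[0,0,-20],[0,0,-60]],"hand":[0.35,0.35,0.35,0.35,0.35]}'
python3 -m jog '{"delta_rot":[[0,0,0],[0,0,0],[0,0,0],[0,0,0]],"translation":[[-20,0,-40],[-30,0,-85],[-40,0,-110],[-40,0,-110]],"hand":[0.35,0.35,0.35,0.35]}'
python3 - <<'E'
from h import *
o=get_obs();print(o['t'],o['ee_pos'],o['qpos'])
c=optics.calibration('wrist');np.save('w4.npy',c,allow_pickle=True);im=snap('wrist','w4.png')
E
```

```text
t: 8.35
ee_pos: [491.7, 275.9, 108.5]
orientation: [-2.432, -1.986, 0.011]
ft_force: [0.7, 0.3, 0.1]
width: 58.7
t: 8.75
ee_pos: [487.7, 237.9, 224.5]
orientation: [2.433, 1.985, 0.01]
ft_force: [0.1, 0.5, -0.7]
width: 59.5
8.75 [487.71077265 237.93829749 224.46798291] [ 4.32176691e-01  2.97737938e-01  1.81530084e+00 -4.37205613e-04
  1.02212590e+00  6.34436247e-01]
```

View pics/w4.png

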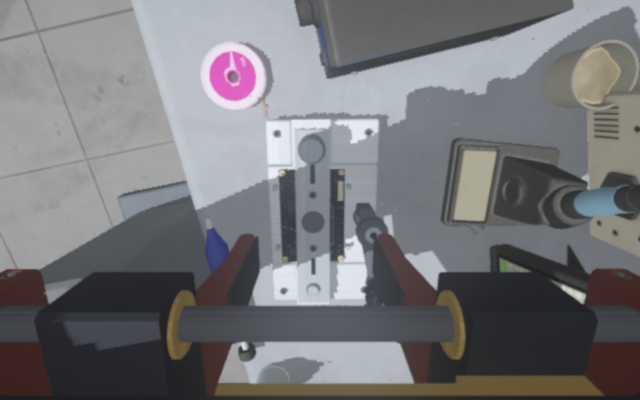

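The pin head shows at (311,149), in line with the bar and with the dowel at (313,290). Next I'll check the pin, set up the jig frame, measure the knob, and check how tall the soldering iron is behind it.

```bash
python3 - <<'E'
from h import *
from scipy.optimize import least_squares
c=np.load('w4.npy',allow_pickle=True).item(); c1=np.load('w1.npy',allow_pickle=True).item()
print('pin',ray(0,311,149.5,80,c).round(1),'dow',ray(0,313,290,50,c).round(1))
print('iron',least_squares(lambda p:np.r_[proj('top',p)-(256,147),proj(0,p,c)-(628,195)],[640,150,100]).x.round())
k=ray(0,287,246,117,c1);pv=ray(0,333.8,221,86,c1);print('knob',k,'piv',pv)
yaw=-0.205;o=np.array([493,278])-80*np.array([-np.sin(yaw),np.cos(yaw)])
X=np.array([np.cos(yaw),np.sin(yaw)]);Y=np.array([-X[1],X[0]]);print('origin',o,'piv',o+58*X)
q=k[:2]-(o+58*X);print('r',np.linalg.norm(q),'a',np.arctan2(-q@Y,-q@X))
q=ray('top',210+321/5,190+61/5,117)[:2]-(o+58*X);print('top r',np.linalg.norm(q),'a',np.arctan2(-q@Y,-q@X))
for a in(1.65,1.5):
  print(a,o+(58-58*np.cos(a))*X-58*np.sin(a)*Y)
E
```

```text
pin [491.9 278.   80. ] dow [461.3 122.1  50. ]
iron [721. 202. 140.]
knob [529.1621115  135.19508646 117.        ] piv [534.27526676 188.83901013  86.        ]
origin [476.71462721 199.67512124] piv [533.50016431 187.86822596]
r 52.851474218455564 a 1.6936238100707504
top r 62.23758900160074 a 1.7289903636806585
1.65 [526.22320548 130.32653786]
1.5 [517.70599548 132.06012413]
```

The pin head is at (492,278), in line with the jig. The iron is far off at x 721. The two views put the knob at about (528.5,131.5), arm angle about 1.7. I'll lower the open jaws around the knob as a cage.

```bash
python3 -m jog '{"delta_rot":[[0,0,0],[0,0,0],[0,0,0],[0,0,0],[0,0,0]],"translation":[[-40,25,0],[-80,50,0],[-96,61,20],[-96,61,60],[-96,61,90]],"hand":[0.5,0.5,0.5,0.5,0.5]}'
python3 - <<'E'
from h import *
o=get_obs();print(o['ee_pos']);c=optics.calibration('wrist');np.save('w5.npy',c,allow_pickle=True);im=snap('wrist','w5.png')
p=[528.5,131.5,117];print(proj(0,p,c))
E
```

```text
t: 9.3
ee_pos: [525.2, 130.8, 127.4]
orientation: [-2.434, -1.984, 0.005]
ft_force: [0.4, 0.8, -0.1]
width: 65.8
[525.19821761 130.75924954 127.39898923]
[321.78615276 247.15042245]
```

View pics/w5.png

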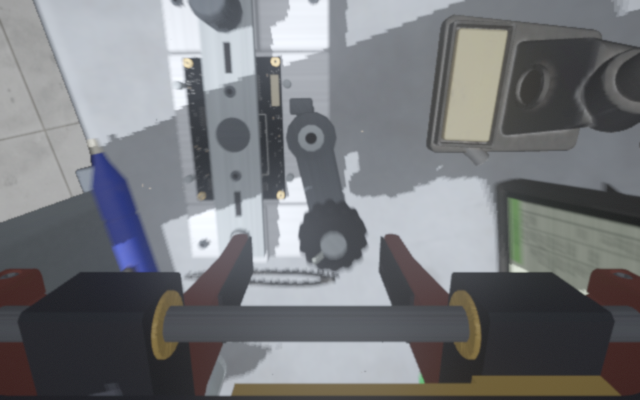

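The knob's cap is at (333,243) with its outline spanning u 299 to 367, about 11 px right of the estimate. I'll correct for that.

```bash
python3 - <<'E'
from h import *
c=np.load('w5.npy',allow_pickle=True).item()
k=ray(0,333,240,117,c);print(k,to_tool([k[0],k[1],96]));pv=ray(0,311,138,86,c);print('piv',pv,np.linalg.norm((k-pv)[:2]))
q=k[:2]-pv[:2];yaw=-.205;X=np.array([np.cos(yaw),np.sin(yaw)]);Y=np.array([-X[1],X[0]]);print('a',np.arctan2(-q@Y,-q@X))
o=np.array([476.3,199.7])
E
```

```text
[535.33863714 134.40641807 117.        ] [ 6.67393622 12.47274119 26.93618344]
piv [533.76471939 188.27159638  86.        ] 53.88816801123994
a 1.8050075927438083
```

```bash
python3 -m jog '{"delta_rot":[[0,0,0],[0,0,0],[0,0,0],[0,0,0],[0,0,0]],"translation":[[3,13,0],[3,13,0],[3,13,14],[3,13,27],[3,13,27]],"hand":[0.5,0.5,0.5,0.5,0.5]}'
python3 - <<'E'
from h import *
o=get_obs();M=R.from_rotvec(o['orientation']).as_matrix();print(o['ee_pos'],o['qpos'][5])
pv=np.array([533.6,188.0]);yaw=-.205
X=np.array([np.cos(yaw),np.sin(yaw)]);Y=np.array([-X[1],X[0]])
print(np.arctan2(M[1,1],M[0,1]))
for a in np.r_[1.8:-.2:-.15]:
  p=pv-58*np.cos(a)*X-58*np.sin(a)*Y; d=M.T@(np.r_[p,o['ee_pos'][2]]-o['ee_pos']); print(a.round(2),p.round(),d.round(1))
E
```

```text
t: 9.85
ee_pos: [538.3, 132.0, 102.3]
orientation: [-2.432, -1.987, 0.004]
ft_force: [-0.1, 0.0, -1.0]
width: 66.0
[538.34261362 132.00820166 102.33415985] 0.419840695931785
-0.2008001236208225
1.8 [535. 130.] [-2.6 -2.9  0. ]
1.65 [526. 130.] [ -3.9 -11.5   0. ]
1.5 [518. 132.] [ -3.9 -20.2   0.1]
1.35 [510. 135.] [ -2.6 -28.8   0.1]
1.2 [502. 139.] [ -0.  -37.1   0.1]
1.05 [495. 145.] [  3.7 -44.9   0.1]
0.9 [489. 151.] [  8.6 -52.1   0.1]
0.75 [484. 158.] [ 14.6 -58.4   0.1]
0.6 [480. 166.] [ 21.4 -63.8   0.1]
0.45 [477. 174.] [ 28.9 -68.1   0.1]
0.3 [476. 182.] [ 37.  -71.3   0.1]
0.15 [476. 191.] [ 45.5 -73.2   0.1]
0.0 [477. 200.] [ 54.2 -73.8   0.1]
-0.15 [479. 208.] [ 62.8 -73.1   0.1]
```

```bash
python3 -m jog '{"delta_rot":[[0,0,0.1],[0,0,0.2],[0,0,0.33],[0,0,0.46],[0,0,0.6]],"translation":[[-4,-11,5],[-4,-20,5],[-3,-29,5],[0,-37,5],[4,-45,5]],"hand":[0.5,0.5,0.5,0.5,0.5]}'
cat > arc.py <<'E'
from h import *
o=get_obs();M=R.from_rotvec(o['orientation']).as_matrix();print(o['ee_pos'],o['qpos'][5],o['ft_force'])
pv=np.array([533.6,188.0]);yaw=-.205
X=np.array([np.cos(yaw),np.sin(yaw)]);Y=np.array([-X[1],X[0]])
for a in np.r_[1.05:-.35:-.15]:
  p=pv-58*np.cos(a)*X-58*np.sin(a)*Y; d=M.T@(np.r_[p,o['ee_pos'][2]]-o['ee_pos']); print(a.round(2),p.round(),d.round(1))
E
python3 arc.py
```

```text
t: 10.35
ee_pos: [496.1, 144.5, 99.1]
orientation: [2.914, 1.171, -0.0]
ft_force: [0.3, -5.0, -1.2]
width: 65.9
[496.11956166 144.45859556  99.09360335] 1.0685299001402044 [ 0.27457379 -5.00300579 -1.24475336]
1.05 [495. 145.] [-0.6 -0.8 -0. ]
0.9 [489. 151.] [-0.7 -9.5 -0. ]
0.75 [484. 158.] [  0.6 -18.1  -0. ]
0.6 [480. 166.] [  3.1 -26.4  -0. ]
0.45 [477. 174.] [  6.8 -34.3  -0. ]
0.3 [476. 182.] [ 11.7 -41.5  -0. ]
0.15 [476. 191.] [ 17.6 -47.9  -0.1]
-0.0 [477. 200.] [ 24.4 -53.3  -0.1]
-0.15 [479. 208.] [ 31.9 -57.7  -0.1]
-0.3 [483. 216.] [ 40.  -60.9  -0.1]
```

```bash
python3 -m jog '{"delta_rot":[[0,0,0.13],[0,0,0.26],[0,0,0.39],[0,0,0.52],[0,0,0.65]],"translation":[[-1,-9,0],[0,-18,0],[3,-26,0],[7,-34,0],[12,-41,0]],"hand":[0.5,0.5,0.5,0.5,0.5]}'
python3 arc.py
```

```text
t: 10.85
ee_pos: [474.9, 182.3, 98.8]
orientation: [3.135, 0.18, -0.004]
ft_force: [-2.0, -3.2, 0.3]
width: 65.8
[474.94678916 182.28250328  98.79883806] 1.8003997185893184 [-2.01493066 -3.15884574  0.28193699]
1.05 [495. 145.] [15.7 39.7  0. ]
0.9 [489. 151.] [10.4 32.8  0. ]
0.75 [484. 158.] [ 6.2 25.2  0. ]
0.6 [480. 166.] [ 3.2 17.1  0. ]
0.45 [477. 174.] [1.4 8.6 0. ]
0.3 [476. 182.] [ 0.9 -0.1 -0. ]
0.15 [476. 191.] [ 1.8 -8.8 -0. ]
-0.0 [477. 200.] [  3.9 -17.2  -0. ]
-0.15 [479. 208.] [  7.2 -25.2  -0.1]
-0.3 [483. 216.] [ 11.7 -32.7  -0.1]
```

```bash
python3 -m jog '{"delta_rot":[[0,0,0],[0,0,0],[0,0,0],[0,0,0],[0,0,0]],"translation":[[2,-8,0],[3,-14,0],[4,-19,0],[6,-23,0],[7,-26,0]],"hand":[0.5,0.5,0.5,0.5,0.5]}'
python3 -m jog '{"delta_rot":[[0,0,0],[0,0,0],[0,0,0],[0,0,0],[0,0,0]],"translation":[[0.5,-1,0],[1,-2,0],[1.5,-3,0],[2,-4,0],[2,-4,0]],"hand":[0.5,0.5,0.5,0.5,0.5]}'; python3 arc.py
```

```text
t: 11.35
ee_pos: [480.8, 210.0, 99.0]
orientation: [-3.136, -0.19, -0.001]
ft_force: [-1.3, -2.7, -0.7]
width: 65.6
t: 11.85
ee_pos: [480.9, 211.0, 98.8]
orientation: [3.131, 0.19, -0.005]
ft_force: [-1.8, -17.0, 6.6]
width: 66.3
[480.86113506 210.95216365  98.75427892] 1.8455921592040303 [ -1.83456561 -17.00419769   6.60584952]
1.05 [495. 145.] [ 6.1 67.6  0.3]
0.9 [489. 151.] [ 0.9 60.6  0.3]
0.75 [484. 158.] [-3.3 53.   0.2]
0.6 [480. 166.] [-6.3 44.8  0.2]
0.45 [477. 174.] [-8.  36.3  0.2]
0.3 [476. 182.] [-8.4 27.6  0.1]
0.15 [476. 191.] [-7.5 19.   0.1]
-0.0 [477. 200.] [-5.4 10.6  0.1]
-0.15 [479. 208.] [-2.   2.6  0. ]
-0.3 [483. 216.] [ 2.6 -4.8 -0. ]
```

A reaction of 17 N shows the arm is on its stop. I'll centre on the knob, rise slightly, and unwind the wrist to get a long clockwise sweep.

```bash
python3 -m jog '{"delta_rot":[[0,0,0],[0,0,0],[0,0,0],[0,0,-0.14],[0,0,-0.28]],"translation":[[-5,10.6,0],[-5,10.6,0],[-5,10.6,-25],[-5,10.6,-25],[-5,10.6,-25]],"hand":[0.5,0.5,0.5,0.5,0.5]}'
for i in 1; do python3 -m jog '{"delta_rot":[[0,0,-0.15],[0,0,-0.3],[0,0,-0.45],[0,0,-0.6],[0,0,-0.75]],"translation":[[0,0,0],[0,0,0],[0,0,0],[0,0,0],[0,0,0]],"hand":[0.5,0.5,0.5,0.5,0.5]}'; done
python3 -m jog '{"delta_rot":[[0,0,-0.15],[0,0,-0.3],[0,0,-0.45],[0,0,-0.6],[0,0,-0.75]],"translation":[[0,0,0],[0,0,0],[0,0,0],[0,0,0],[0,0,0]],"hand":[0.5,0.5,0.5,0.5,0.5]}' 
python3 -m jog '{"delta_rot":[[0,0,-0.15],[0,0,-0.3],[0,0,-0.45],[0,0,-0.6],[0,0,-0.75]],"translation":[[0,0,0],[0,0,0],[0,0,0],[0,0,0],[0,0,0]],"hand":[0.5,0.5,0.5,0.5,0.5]}'
python3 -m jog '{"delta_rot":[[0,0,-0.15],[0,0,-0.3],[0,0,-0.45],[0,0,-0.6],[0,0,-0.75]],"translation":[[0,0,0],[0,0,0],[0,0,0],[0,0,0],[0,0,0]],"hand":[0.5,0.5,0.5,0.5,0.5]}'
python3 arc.py|head -1
```

```text
t: 12.35
ee_pos: [479.3, 203.5, 124.9]
orientation: [-3.076, -0.632, -0.005]
ft_force: [-0.5, 0.3, -0.2]
width: 66.0
t: 12.85
ee_pos: [478.8, 203.3, 124.2]
orientation: [-2.631, -1.716, -0.003]
ft_force: [0.3, -0.2, -0.8]
width: 66.0
t: 13.35
ee_pos: [478.8, 203.3, 124.2]
orientation: [1.819, 2.561, 0.002]
ft_force: [0.2, 0.1, 0.5]
width: 65.5
t: 13.85
ee_pos: [478.7, 203.3, 124.2]
orientation: [0.755, 3.049, 0.002]
ft_force: [0.2, 0.1, -0.3]
width: 65.7
t: 14.35
ee_pos: [478.8, 203.3, 124.2]
orientation: [-0.414, 3.113, 0.001]
ft_force: [0.2, 0.7, 0.3]
width: 65.7
[478.76522315 203.30891483 124.18054794] -1.4572781408967606 [0.19380542 0.74319324 0.31037404]
```

```bash
python3 -m jog '{"delta_rot":[[0,0,-0.15],[0,0,-0.3],[0,0,-0.45],[0,0,-0.6],[0,0,-0.75]],"translation":[[0,0,0],[0,0,0],[0,0,0],[0,0,0],[0,0,0]],"hand":[0.5,0.5,0.5,0.5,0.5]}'
python3 -m jog '{"delta_rot":[[0,0,-0.1],[0,0,-0.1],[0,0,-0.1]],"translation":[[0,0,0],[0,0,0],[0,0,0]],"hand":[0.5,0.5,0.5]}'
python3 - <<'E'
from h import *
o=get_obs();print(o['ee_pos'],o['qpos'][5]);c=optics.calibration('wrist');np.save('w6.npy',c,allow_pickle=True);im=snap('wrist','w6.png')
print('knob',proj(0,[476.7,199.7,117],c),'piv',proj(0,[533.6,188,86],c),'pin',proj(0,[492.5,278,80],c))
E
```

```text
t: 14.85
ee_pos: [478.8, 203.3, 124.1]
orientation: [-1.525, 2.745, 0.001]
ft_force: [0.1, -0.5, 0.1]
width: 65.7
t: 15.15
ee_pos: [478.5, 203.0, 124.1]
orientation: [-1.649, 2.673, 0.0]
ft_force: [0.1, -0.4, -0.2]
width: 66.0
[478.515681   203.02819375 124.06932724] -2.298304562688007
knob [314.59243895 238.85267037] piv [226.47935538 243.16581993] pin [344.78264495 322.22192917]
```

View pics/w6.png

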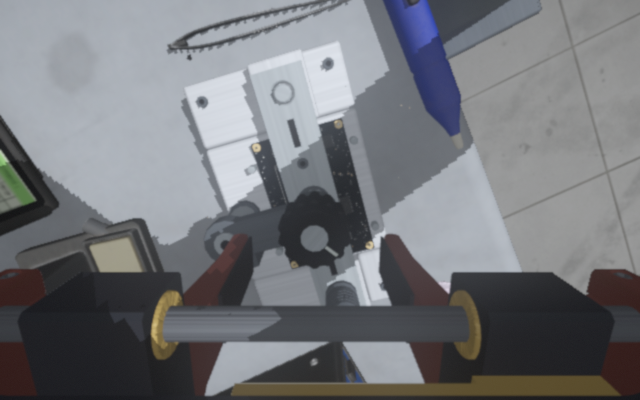

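The knob's cap is at (315,239), matching the prediction for the arm on its stop. I'll lower and grip it.

```bash
python3 -c "
from h import *
print(to_tool([476.7,199.7,96]),get_obs()['moment'])"
```

```text
[ 3.67619433  0.09044602 28.0272549 ] [0.08801608 0.04889654 0.02180727]
```

```bash
python3 -m jog '{"delta_rot":[[0,0,0],[0,0,0],[0,0,0],[0,0,0],[0,0,0]],"translation":[[4,0,0],[4,0,15],[4,0,28],[4,0,28],[4,0,28]],"hand":[0.5,0.5,0.5,0.5,-1]}'
python3 -m jog '{"delta_rot":[[0,0,0],[0,0,0],[0,0,0],[0,0,0]],"translation":[[0,0,0],[0,0,0],[0,0,0],[0,0,0]],"hand":[-1,-1,-1,-1]}'
python3 -c "
from h import *
o=get_obs();print(o['moment'],o['qpos'])"
```

```text
t: 15.7
ee_pos: [476.1, 198.9, 95.6]
orientation: [1.652, -2.671, -0.0]
ft_force: [-0.2, -1.3, 0.8]
width: 60.5
t: 16.1
ee_pos: [477.3, 199.0, 96.5]
orientation: [-1.652, 2.67, -0.001]
ft_force: [2.1, -2.8, 1.7]
width: 40.6
[-0.3899848  -0.34768015  0.04888442] [ 3.72326108e-01  4.57195907e-01  1.94897462e+00 -7.29246421e-04
  7.33718511e-01 -2.30620381e+00]
```

Gripped at 40.6 mm. Now I'll turn clockwise, watching Mz.

```bash
cat > m.py <<'E'
from h import *
o=get_obs();print('Mz %.3f j6 %.3f F %s w %.1f'%(o['moment'][2],o['qpos'][5],o['ft_force'].round(1),o['width']))
E
python3 -m jog '{"delta_rot":[[0,0,0.1],[0,0,0.2],[0,0,0.3],[0,0,0.4],[0,0,0.5]],"translation":[[0,0,0],[0,0,0],[0,0,0],[0,0,0],[0,0,0]],"hand":[-1,-1,-1,-1,-1]}' >/dev/null; python3 m.py
python3 -m jog '{"delta_rot":[[0,0,0.1],[0,0,0.2],[0,0,0.3],[0,0,0.4],[0,0,0.5]],"translation":[[0,0,0],[0,0,0],[0,0,0],[0,0,0],[0,0,0]],"hand":[-1,-1,-1,-1,-1]}'>/dev/null; python3 m.py
python3 -m jog '{"delta_rot":[[0,0,0.1],[0,0,0.2]],"translation":[[0,0,0],[0,0,0]],"hand":[-1,-1]}'>/dev/null; python3 m.py
python3 -m jog '{"delta_rot":[[0,0,0.1],[0,0,0.2]],"translation":[[0,0,0],[0,0,0]],"hand":[-1,-1]}'>/dev/null; python3 m.py
```

```text
Mz 0.148 j6 -1.802 F [ 6.  -8.1  0.1] w 40.3
Mz 0.132 j6 -1.302 F [  6.6 -12.3   0.8] w 40.7
Mz 0.114 j6 -1.102 F [  7.5 -13.3   1.1] w 40.6
Mz 0.107 j6 -0.902 F [  7.1 -15.8   1.7] w 40.6
```

```bash

python3 -m jog '{"delta_rot":[[0,0,0.1]],"translation":[[0,0,0]],"hand":[-1]}'>/dev/null; python3 m.py
python3 -m jog '{"delta_rot":[[0,0,0.1]],"translation":[[0,0,0]],"hand":[-1]}'>/dev/null; python3 m.py
python3 -m jog '{"delta_rot":[[0,0,0.1]],"translation":[[0,0,0]],"hand":[-1]}'>/dev/null; python3 m.py
python3 -m jog '{"delta_rot":[[0,0,0.1]],"translation":[[0,0,0]],"hand":[-1]}'>/dev/null; python3 m.py
python3 -m jog '{"delta_rot":[[0,0,0.1]],"translation":[[0,0,0]],"hand":[-1]}'>/dev/null; python3 m.py
python3 -m jog '{"delta_rot":[[0,0,0.1]],"translation":[[0,0,0]],"hand":[-1]}'>/dev/null; python3 m.py
python3 -m jog '{"delta_rot":[[0,0,0.1]],"translation":[[0,0,0]],"hand":[-1]}'>/dev/null; python3 m.py
python3 -m jog '{"delta_rot":[[0,0,0.1]],"translation":[[0,0,0]],"hand":[-1]}'>/dev/null; python3 m.py
python3 -m jog '{"delta_rot":[[0,0,0.1]],"translation":[[0,0,0]],"hand":[-1]}'>/dev/null; python3 m.py
python3 -m jog '{"delta_rot":[[0,0,0.1]],"translation":[[0,0,0]],"hand":[-1]}'>/dev/null; python3 m.py
```

```text
Mz 0.103 j6 -0.802 F [  7.9 -16.2   1.8] w 40.8
Mz 0.139 j6 -0.702 F [  7.8 -17.1   2.9] w 40.4
Mz 0.151 j6 -0.602 F [  7.2 -17.5   3.9] w 40.6
Mz 0.155 j6 -0.502 F [  6.1 -17.6   4. ] w 40.3
Mz 0.140 j6 -0.402 F [  7.  -18.4   4.5] w 40.5
Mz 0.143 j6 -0.302 F [  5.9 -18.8   4.3] w 40.6
Mz 0.154 j6 -0.202 F [  5.3 -19.9   5.7] w 40.5
Mz 0.154 j6 -0.102 F [  5.6 -19.6   6.2] w 40.6
Mz 0.187 j6 -0.002 F [  4.4 -20.3   6.9] w 40.2
Mz 0.138 j6 0.098 F [  3.7 -19.6   7.3] w 40.6
```

```bash

python3 -m jog '{"delta_rot":[[0,0,0.1]],"translation":[[0,0,0]],"hand":[-1]}'>/dev/null; python3 m.py
python3 -m jog '{"delta_rot":[[0,0,0.1]],"translation":[[0,0,0]],"hand":[-1]}'>/dev/null; python3 m.py
python3 -m jog '{"delta_rot":[[0,0,0.1]],"translation":[[0,0,0]],"hand":[-1]}'>/dev/null; python3 m.py
python3 -m jog '{"delta_rot":[[0,0,0.1]],"translation":[[0,0,0]],"hand":[-1]}'>/dev/null; python3 m.py
python3 -m jog '{"delta_rot":[[0,0,0.1]],"translation":[[0,0,0]],"hand":[-1]}'>/dev/null; python3 m.py
python3 -m jog '{"delta_rot":[[0,0,0.1]],"translation":[[0,0,0]],"hand":[-1]}'>/dev/null; python3 m.py
python3 -m jog '{"delta_rot":[[0,0,0.1]],"translation":[[0,0,0]],"hand":[-1]}'>/dev/null; python3 m.py
python3 -m jog '{"delta_rot":[[0,0,0.1]],"translation":[[0,0,0]],"hand":[-1]}'>/dev/null; python3 m.py
```

```text
Mz 0.146 j6 0.198 F [  3.6 -19.9   7.9] w 40.2
Mz 0.186 j6 0.298 F [  3.1 -19.9  10.3] w 40.6
Mz 0.199 j6 0.398 F [  2.6 -20.3   8.8] w 40.4
Mz 0.123 j6 0.498 F [  2.1 -18.4   8.8] w 40.4
Mz -0.019 j6 0.598 F [  1.1 -18.6  12.7] w 40.5
Mz 0.008 j6 0.698 F [  0.5 -19.2  10.5] w 40.8
Mz -0.005 j6 0.798 F [  0.1 -18.3  11.3] w 40.5
Mz -0.050 j6 0.898 F [ -0.8 -17.8  10.7] w 39.8
```

Mz peaked at 0.20 near j6 0.40, then dropped to about 0, so the limiter has clicked. I'll turn a little further to bottom out in the notch and then release.

```bash

python3 -m jog '{"delta_rot":[[0,0,0.1]],"translation":[[0,0,0]],"hand":[-1]}'>/dev/null; python3 m.py
python3 -m jog '{"delta_rot":[[0,0,0.1]],"translation":[[0,0,0]],"hand":[-1]}'>/dev/null; python3 m.py
python3 -m jog '{"delta_rot":[[0,0,0]],"translation":[[0,0,0]],"hand":[-1]}'>/dev/null; python3 m.py
```

```text
Mz -0.010 j6 0.998 F [ -0.3 -17.   11.5] w 40.9
Mz 0.006 j6 1.098 F [ -1.5 -17.1  13.2] w 40.3
Mz 0.026 j6 1.097 F [ -0.5 -16.7  12.6] w 40.7
```

```bash

python3 -m jog '{"delta_rot":[[0,0,0.1]],"translation":[[0,0,0]],"hand":[-1]}'>/dev/null; python3 m.py
python3 -m jog '{"delta_rot":[[0,0,0.08]],"translation":[[0,0,0]],"hand":[-1]}'>/dev/null; python3 m.py
```

```text
Mz 0.107 j6 1.195 F [ -2.4 -14.6  13.2] w 40.0
Mz 0.165 j6 1.277 F [ -2.7 -14.8  13.4] w 40.3
```

The torque is rising again on the next tooth, so the knob is past the first click with slip of about 1 rad. I'll release and retreat.

```bash

python3 -m jog '{"delta_rot":[[0,0,0],[0,0,0],[0,0,0],[0,0,-0]],"translation":[[0,0,0],[0,0,0],[0,0,0],[0,0,0]],"hand":[0.5,0.5,0.5,0.5]}'; python3 m.py
python3 -m jog '{"delta_rot":[[0,0,0],[0,0,0],[0,0,0],[0,0,0],[0,0,0]],"translation":[[0,0,-15],[0,0,-40],[0,0,-80],[0,0,-110],[0,0,-110]],"hand":[0.5,0.5,0.5,0.5,0.5]}'
python3 - <<'E'
from h import *
o=get_obs();print(o['ee_pos'],o['qpos'][5]);c=optics.calibration('wrist');np.save('w7.npy',c,allow_pickle=True);im=snap('wrist','w7.png')
for n,p in dict(knob=[476.7,199.7,117],piv=[533.6,188,86],pin=[492.3,278,80],pinhigh=[492.3,278,86],dow=[461.3,122,50]).items(): print(n,proj(0,p,c))
E
```

```text
t: 20.2
ee_pos: [476.3, 199.3, 95.9]
orientation: [-2.967, -1.033, 0.0]
ft_force: [-0.8, -0.8, -0.1]
width: 65.3
Mz 0.002 j6 1.273 F [-0.8 -0.8 -0.1] w 65.3
t: 20.7
ee_pos: [478.8, 200.3, 209.9]
orientation: [-2.966, -1.033, -0.012]
ft_force: [1.8, -0.5, -0.9]
width: 66.2
[478.82219814 200.31302966 209.92328358] 1.273510919396358
knob [316.26138533 209.98655105]
piv [368.5508847  157.51639922]
pin [255.21834771 128.8867684 ]
pinhigh [253.97820617 129.23877419]
dow [365.97850163 247.96932447]
```

View pics/w7.png

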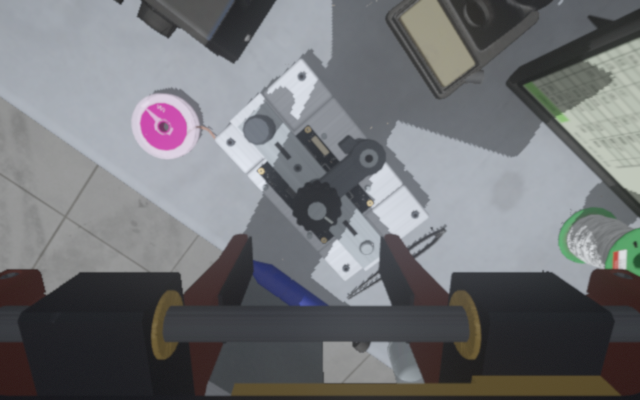

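The last view shows the knob cap at (316,211), the pivot at (369,157) and the pin head at (258,128). All are within about 3 px of the predicted home positions, and the robot is clear. I'll hand in.

```bash
python3 -c "
from workcell import ctrl; print(ctrl.close_job())"
```

```text
the job is handed in; nothing more can be done
None
```

The tapered pin is driven home through the bar into the jig, the clamp arm is on its stop, and the knob is turned past its first click. I handed the job in at about 21 s of the 72 s; no verdict was given, so this rests on my own readings.

- **Pin:** It stopped at the expected height (TCP z 53 mm, shoulder on the bar) with 25 N of reaction. In the wrist image after release, the head read (492, 278) mm against the jig hole estimate of (493, 278).
- **Clamp arm:** I pushed it until it resisted with 17 N. In both later views the knob was within 1–2 px of where it should be on the stop.
- **Knob:** The torque peaked at about 0.20 N m, dropped to about zero at the click, then rose to 0.165 N m on the next tooth. I estimate about 1 rad of slip at release, inside the 0.5–3.9 limits.
- **Not measured:** I could not read the foot's force on the bar or the exact slip. I inferred both from the torque pattern and the rising vertical force on the tool.
- **Disagreement:** In the final view the pin head was about 3 px (roughly 2 mm) from its predicted spot. I put that down to calibration and reading error.
- **Bystanders and plain pin:** I saw no unexpected contact forces at the end of any move, but I took no final picture of the rack.

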